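Check a reel sleeve on the gauge pin and sort it into the covered box

TASK

Check the sleeve that lies on the gauge's lane in front of the pin: slide it gently along the rods onto the pin until it is fully home against the shoulder plate, or until it clearly stops at the pin's nose, without forcing it. If it went home, slide the sorting box's left cover (as seen from the robot) fully open and lay the sleeve in the compartment under it; if it did not go on, do the same with the right cover and compartment. Leave the other cover shut, and leave the waiting sleeve and the other things on the bench where they are.

Things in the scene. Friction and masses are not known exactly. Their poses are not given: they have to be found in the camera images.
- sleeve_a_center (a point): Sleeve A: white plastic tube, outside diameter 46 mm, 44 mm long, 60 g, lying level, its x axis along the tube; the point is its centre. Of sleeves A and B one starts on the lane (the one to test), the other on the waiting rest; which one varies. They look alike outside; one has a 27.5 mm bore and goes on the pin, the other a 22 mm bore and does not: try it to find out.
- sleeve_b_center (a point): Sleeve B: white plastic tube, outside diameter 46 mm, 44 mm long, 60 g, lying level, its x axis along the tube; the point is its centre. Of sleeves A and B one starts on the lane (the one to test), the other on the waiting rest; which one varies. They look alike outside; one has a 27.5 mm bore and goes on the pin, the other a 22 mm bore and does not: try it to find out.
- gauge: Fixed gauge: base 250 (x) by 200 (y) by 12 mm, with two tracks along x, each of two 10 mm rods 31 mm apart (tops 32 mm up, outer edges 21 mm off the track's middle); a sleeve lies on them, axis 50 mm above the bench. Test lane: track at y +55 mm, x -115 to +95, pin at its +x end. Waiting rest: track at y -60 mm, no pin. Origin: middle of underside; x along the lane to the shoulder plate, z up.
- pin_shoulder (a point): Root of the pin, on the near face of the shoulder plate (56 mm wide, top 78 mm up), 50 mm above the bench; axes as the gauge. The level steel pin, 24 mm thick and 40 mm long, points from here to the gauge's -x; its last 8 mm taper to 16 mm. A sleeve that is home has its centre 22 mm from this point; one that does not go on stops with its centre about 56 mm from it.
- pin_tip (a point): Centre of the nose of the gauge pin, 40 mm from pin_shoulder; axes as the gauge.
- waiting_rest (a point): Point on the axis of a sleeve lying on the waiting rest, 50 mm above the bench; axes as the gauge. The waiting sleeve lies within 30 mm of it along the gauge's x.
- sortbox: Fixed plywood box, 150 (x) by 260 (y) mm, walls 58 mm high, divided into a left (+y) and a right (-y) compartment, each 140 by 122 mm inside, floor 5 mm up. Two flat covers slide along y in side tracks (tops 73 mm up), the left one passing above the right one. Origin: middle of underside; y points to the left as seen from the robot, z up.
- left_in (a point): Centre of the floor of the left compartment, 5 mm above the bench; axes as the box. For sleeves that go on the pin.
- right_in (a point): Centre of the floor of the right compartment, 5 mm above the bench; axes as the box. For sleeves that do not go on the pin.
- cover_left (a joint): Opening of the left cover, in m: 0 shut, 0.115 fully open; grows as the cover slides to the box's -y over the right cover. Starts at 0 to 0.015. Friction about 1.5 N; stays where it is left.
- cover_right (a joint): Opening of the right cover, in m: 0 shut, 0.115 fully open; grows as the cover slides to the box's +y under the left cover. Starts at 0 to 0.015. Friction about 1.5 N; stays where it is left.
- cover_left_tab (a point): Middle of the top edge of the left cover's upright metal tab, 95 mm above the bench; the tab is 80 mm long (box x), 8 mm thick (box y), stands 24 mm above its cover, along the cover's outer (+y) edge. Pushed from its outer side it opens the cover. Axes as the box.
- cover_right_tab (a point): Middle of the top edge of the right cover's upright metal tab, 95 mm above the bench; the tab is 80 mm long (box x), 8 mm thick (box y), stands 31 mm above its cover, along the cover's outer (-y) edge. Pushed from its outer side it opens the cover. Axes as the box.
- stapler_mid (a point): Stapler with a blue top, 130 by 32 by 49 mm, loose on the bench (bystander). Point: its middle, 25 mm up.
- tape_dispenser_mid (a point): Black desk tape dispenser with a pale roll, 150 by 55 mm, 104 mm high, loose on the bench (bystander). Point: its middle, 30 mm up.
- tape_roll_mid (a point): Roll of brown packing tape lying flat, 110 mm across, 48 mm high, loose on the bench (bystander). Point: its centre.
Mind the look-alikes: they are no part of the job. What is shaped like the part that bears sleeve_b_center but green or purple is not meant.

How it is judged:
By the outcome, as a careful person would: the job done as asked, in the order asked, and still so for the second after the job is handed in, with the robot touching nothing.
It also fails if it takes over 66 s, if anything falls off the work surface, if the arm or the gripper's body presses on something with over 40 N, if the wrist force passes 120 N, or if a joint passes its speed limit or range.

ROBOT

A 6-joint arm with a two-finger parallel gripper is mounted at the origin on the work surface. World frame = base frame: x ahead of the robot, y to its left, z up, the work surface at z = 0. Lengths are in mm, angles in rad, forces in N, time in s.
With the tool pointing down it reaches from about 350 to 875 mm from the base axis. Payload 4.2 kg.
Tool frame: the origin (TCP) lies at the very end of the fingers, on their centre line; the grasp point (between the pads) lies 19 mm behind it; z points along the fingers, y is the direction in which the jaws open and shut (so a half turn about z gives the same grasp; the last joint's range is limited). The gripper opens to 85 mm and grips with 20 to 120 N. Pads are 22 mm wide; open, the fingers measure 114 mm over their backs; the gripper's body (76 mm by 85 mm) begins 54 mm behind the grasp point. The pads swing forward as they close: fully open they stand 13 mm farther back than shut.
Start: joints at [-0.92, 0.385, 0.008, 0, -1.194, -0.259], TCP at [238.671, -577.612, 231.312] pointing down, gripper open.
Joint ranges: [-3.14, 3.14], [-1.21, 2.06], [-1.07, 1.41], [-3.16, 2.05], [-2.99, -0.16], [-3.1, 3.1]. Speed limits (rad/s): [2.79, 2.79, 3.14, 3.14, 3.14, 3.14].

INTERFACE

Orientations are given as a rotation vector (axis times angle).
In Python, from workcell import env, optics, telemetry gives the robot as it stands. Calls block until the motion is done:
- env.reach(position, orientation): joint-space move of the TCP to a pose.
- env.move_linear(position, orientation=None, rate=150): straight line of the TCP; orientation=None keeps the orientation; rate is the mean speed in mm/s.
- env.set_joints(angles): joint-space move.
- env.grip(opening): finger opening in mm; the grip force is fixed at half the most; returns when the fingers have stopped.
- env.wait(seconds).
- env.ik(position, orientation): joint angles nearest the present ones, or None.
- optics.get_image(name): name is "side" or "top"; returns a dict with "image" (480x640x3 uint8, red, green, blue), "fx", "fy", "cx", "cy" (pixels), "rvec" (rotation vector, rad) and "tvec" (3), from world to camera coordinates, as OpenCV has them. Camera axes: x right, y down, z forward; pixel columns grow to the right and rows downward; lengths in mm; the calibration is good to about 2 mm. A picture is of the moment at which its call begins. There is no depth.
A pose or a line that the arm cannot do raises env.PlanningError and nothing moves.
- env.close_job(): hands the job in, once; it reports no verdict.
Trained networks look in the newest picture that a camera, given by its name, has taken for a name from the list of things; names that differ only in an ending like _2 or _b are one class to them, and where a whole thing is asked for, a point or a joint stands for the part that bears it (a point fixed in the world has none). Each returns a list of dicts, best first, with "score" (0 to 1); they miss things now and then, are a little off and sometimes report something else, mostly with a low value. They report only what shows in the picture. A call takes as long as a camera call. They do not tell look-alikes from the thing itself.
- optics.masks_of(camera, target): "region" (480x640 bool, what is visible of it) and "rect" ([centre column, centre row, width, height] in pixels, round what is visible of it).
Readings, each from a call of its own:
- telemetry.get_clock(): time.
- telemetry.get_qpos(): joint angles.
- telemetry.get_dq(): joint speeds.
- telemetry.get_tau(): joint torques, N m.
- telemetry.get_tcp_pos(): TCP position.
- telemetry.get_orientation(): TCP orientation.
- telemetry.get_ft_force(): force on the tool from outside, world axes, zero at the start.
- telemetry.get_moment(): the same for the moment, N m.
- telemetry.get_width(): finger opening in mm.
Only numpy, scipy, OpenCV 4.12 (cv2) and the standard library are available. Lean on these libraries where they do the work, as an engineer would, in place of code of your own. Each camera call takes 0.05 s, during which the arm holds its last target.

## Working session

There is one attempt and no reset: what is moved stays moved. The work goes in short steps, each a Python script; the robot and the scene stay as the last script left them, time stands still between calls to the robot, and variables do not carry over. Pictures are saved under pics/ and viewed, and the job is handed in when it is done.

```bash
mkdir -p pics; ls
python3 - <<'E'
from workcell import env, optics, telemetry
import cv2
for n in("side","top"):
    d=optics.get_image(n); cv2.imwrite(f"pics/{n}0.png",d["image"][:,:,::-1])
    print(n,d["fx"],d["fy"],d["cx"],d["cy"],d["rvec"],d["tvec"])
    for t in["sleeve_a_center","gauge","sortbox","cover_left","cover_right","cover_left_tab","stapler_mid","tape_dispenser_mid","tape_roll_mid"]:
        try: print(t,[(round(r["score"],2),[round(float(v)) for v in r["rect"]]) for r in optics.masks_of(n,t)])
        except Exception as e: print(t,e)
print(telemetry.get_clock(),telemetry.get_orientation(),telemetry.get_ft_force())
E
```

```text
pics
side 591.043594088023 591.043594088023 319.9222392560923 233.33269026415383 [ 0.53912607 -2.5690339   1.31353177] [ 513.07122871  250.48375783 1103.65628648]
sleeve_a_center [(0.7, [410, 209, 23, 20]), (0.53, [377, 233, 127, 75])]
gauge [(0.74, [376, 230, 132, 72])]
sortbox [(0.97, [288, 344, 126, 136])]
cover_left [(0.87, [282, 355, 103, 70]), (0.19, [379, 232, 125, 71])]
cover_right []
cover_left_tab [(0.88, [279, 357, 96, 68])]
stapler_mid [(0.96, [236, 264, 55, 27]), (0.47, [290, 347, 132, 142])]
tape_dispenser_mid [(0.81, [189, 333, 82, 57])]
tape_roll_mid [(0.96, [417, 182, 42, 35])]
top 574.9185023370486 574.9185023370486 307.27256711859377 243.03541044199238 [ 2.08387781 -2.14338858  0.22979928] [ -64.73883882  578.97817988 1502.32952477]
sleeve_a_center [(0.87, [393, 288, 21, 19])]
gauge [(0.81, [372, 265, 84, 100]), (0.61, [182, 268, 53, 56])]
sortbox [(0.98, [207, 268, 104, 68])]
cover_left [(0.63, [183, 267, 53, 61])]
cover_right [(0.74, [229, 265, 44, 58]), (0.21, [454, 273, 45, 40])]
cover_left_tab [(0.66, [184, 269, 50, 53])]
stapler_mid [(0.89, [274, 186, 18, 47])]
tape_dispenser_mid [(0.59, [189, 195, 26, 64])]
tape_roll_mid [(0.59, [455, 273, 44, 39])]
1.0 [-6.11466506e-01  3.08149348e+00 -3.09181769e-05] [ 0.09975402 -0.18923381 -0.75363681]
```

View pics/side0.png

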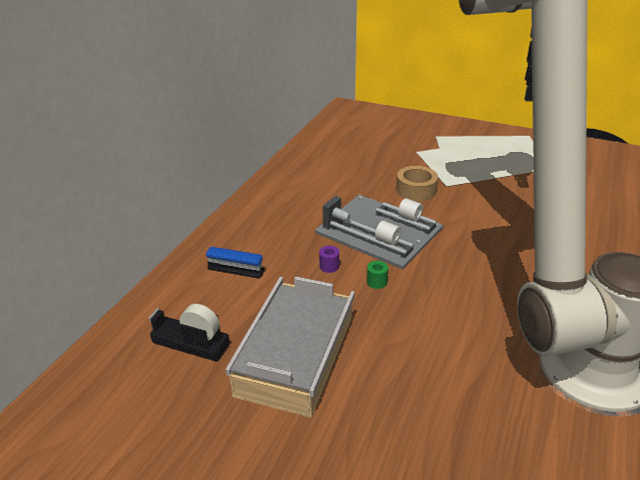

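View pics/top0.png

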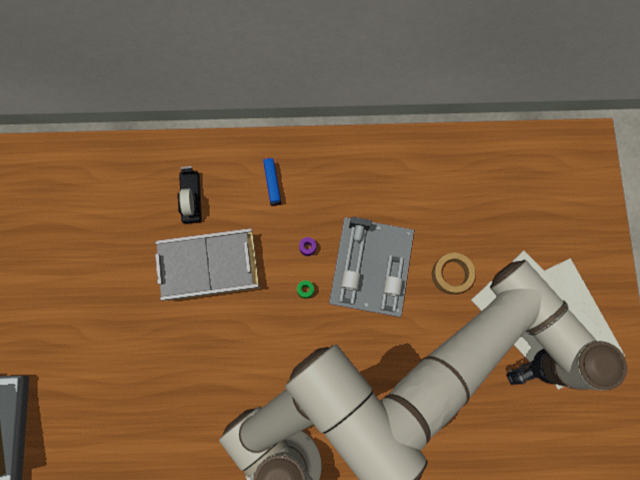

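Run:
```python
import cv2
t=cv2.imread("pics/top0.png");s=cv2.imread("pics/side0.png")
cv2.imwrite("pics/c_top_g.png",cv2.resize(t[200:330,310:490],None,fx=4.4,fy=4.4,interpolation=cv2.INTER_CUBIC))
cv2.imwrite("pics/c_top_b.png",cv2.resize(t[215:320,140:275],None,fx=5,fy=5,interpolation=cv2.INTER_CUBIC))
cv2.imwrite("pics/c_side_g.png",cv2.resize(s[160:290,290:460],None,fx=4.5,fy=4.5,interpolation=cv2.INTER_CUBIC))
cv2.imwrite("pics/c_side_b.png",cv2.resize(s[260:420,210:365],None,fx=3.7,fy=3.7,interpolation=cv2.INTER_CUBIC))
```

```text
(no output)
```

View pics/c_top_g.png

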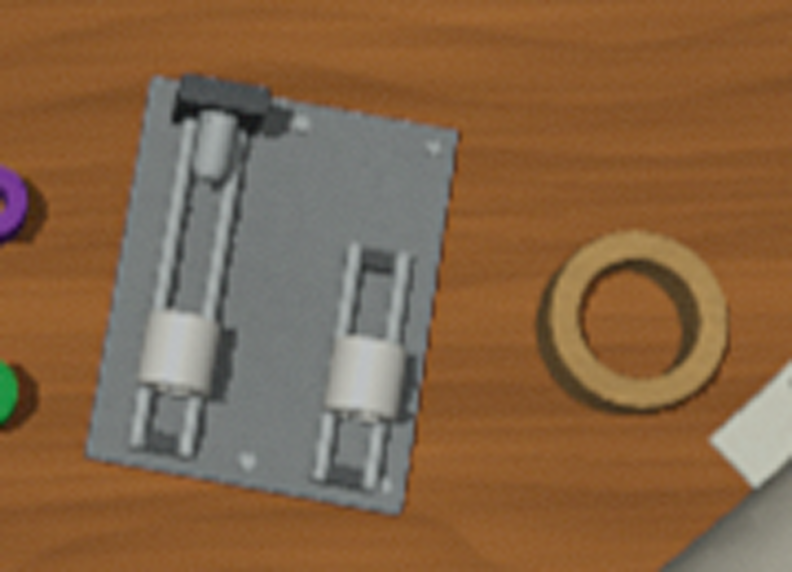

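View pics/c_side_g.png

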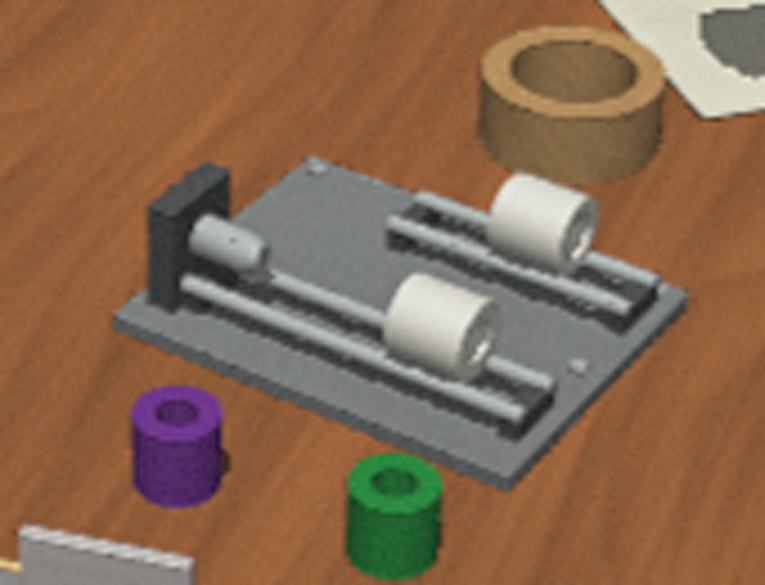

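View pics/c_top_b.png

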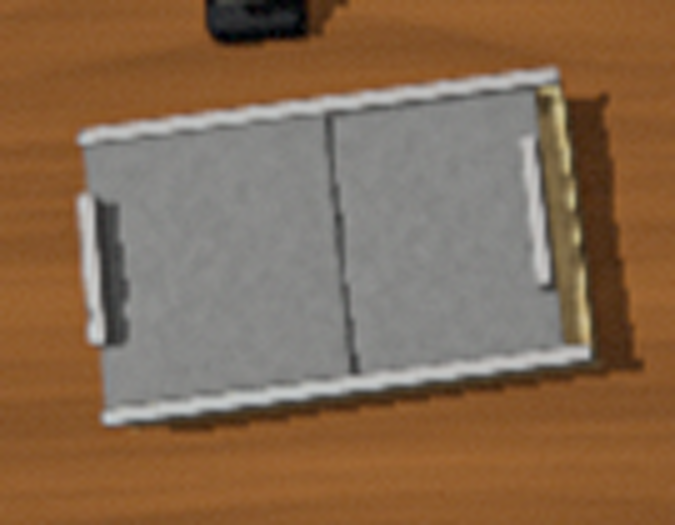

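View pics/c_side_b.png

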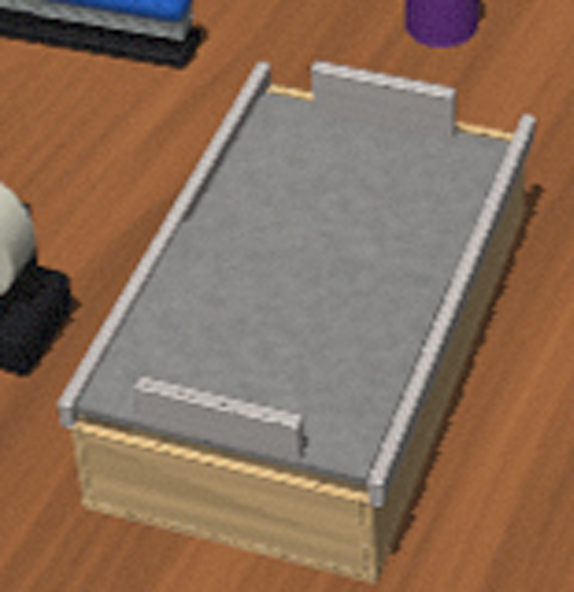

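The pictures show the lane sleeve in the top view at about (351,280), with the pin at (357,232) and the waiting sleeve at (393,288). The look-alikes are the purple (308,246) and green (306,289) rings. The covered box is at (207,268). The right cover starts slightly open, with its tab near (247,257). The left cover's tab is near (158,269).

Candidates for the sleeve under test, in top pixels:
- white on the pin track (351,280): chosen, since its track ends in the pin and shoulder. The crop confirms this.
- white on the short track (393,288): the waiting sleeve.
- purple (308,246) and green (306,289): look-alikes.

Next I fit the poses.

```bash
cat > H.py <<'E'
from workcell import env, optics, telemetry
import numpy as np, cv2
from scipy.optimize import least_squares
from scipy.spatial.transform import Rotation as R
K={"side":(591.0436,319.922,233.3327,[0.53912607,-2.5690339,1.31353177],[513.07122871,250.48375783,1103.65628648]),
"top":(574.9185,307.27257,243.03541,[2.08387781,-2.14338858,0.22979928],[-64.73883882,578.97817988,1502.32952477])}
def proj(n,P):
    f,cx,cy,r,t=K[n]
    return cv2.projectPoints(np.atleast_2d(np.array(P,float)),np.array(r),np.array(t),np.array([[f,0,cx],[0,f,cy],[0,0,1.]]),None)[0].reshape(-1,2)
def back(n,uv,z):
    f,cx,cy,r,t=K[n];M=R.from_rotvec(r).as_matrix();c=-M.T@np.array(t)
    d=M.T@np.array([(uv[0]-cx)/f,(uv[1]-cy)/f,1]);return c+d*(z-c[2])/d[2]
def pose(p,L):
    c,s=np.cos(p[2]),np.sin(p[2]);L=np.atleast_2d(np.array(L,float))
    return np.c_[p[0]+c*L[:,0]-s*L[:,1],p[1]+s*L[:,0]+c*L[:,1],L[:,2]]
def down(yaw):  # tool z down, tool y (jaw direction) at world angle yaw
    y=np.array([np.cos(yaw),np.sin(yaw),0]);z=np.array([0,0,-1.]);return R.from_matrix(np.c_[np.cross(y,z),y,z]).as_rotvec()
E
python3 - <<'E'
from H import *
T=lambda a,k,o:[(np.array(x)+.5)/k-.5+np.array(o) for x in a]
L=[(125,100,12),(125,-100,12),(-125,-100,12),(-125,100,12)]
gt=T([(153,75),(457,130),(402,513),(88,458)],4.4,(310,200))
gs=T([(115,318),(310,157),(687,292),(508,480)],4.5,(290,160)); Ls=[L[0],L[1],L[2],L[3]]
f=lambda p:np.r_[(proj("top",pose(p,L))-gt).ravel(),(proj("side",pose(p,Ls))-gs).ravel()]
c=back("top",(372,265),12)
g=least_squares(f,[c[0],c[1],0.]);print("gauge",g.x,g.fun.round(1))
for n,a,LL in(("top",gt,L),("side",gs,Ls)):
    q=least_squares(lambda p:(proj(n,pose(p,LL))-a).ravel(),g.x);print(n,q.x)
bt=T([(80,138),(557,72),(590,352),(103,420)],5,(140,215)); LB=[(75,130,73),(75,-130,73),(-75,-130,73),(-75,130,73)]
bs=T([(65,405),(262,65),(530,118),(377,487)],3.7,(210,260)); LBs=[(75,130,73),(75,-130,73),(-75,-130,73),(-75,130,73)]
c=back("top",(207,268),73)
b=least_squares(lambda p:np.r_[(proj("top",pose(p,LB))-bt).ravel(),(proj("side",pose(p,LBs))-bs).ravel()],[c[0],c[1],0]);print("box",b.x,b.fun.round(1))
for n,a,LL in(("top",bt,LB),("side",bs,LBs)):
    q=least_squares(lambda p:(proj(n,pose(p,LL))-a).ravel(),b.x);print(n,q.x)
inv=lambda p,w:(R.from_euler('z',-p[2]).as_matrix()@(np.array(w)-[p[0],p[1],0]))
# tabs
for nm,uv in(("L",(88,268)),("R",(534,211))):
    w=back("top",T([uv],5,(140,215))[0],95);print("tab",nm,w,inv(b.x,w))
for nm,uv in(("L",(218,400)),("R",(383,82))):
    w=back("side",T([uv],3.7,(210,260))[0],95);print("tab side",nm,w,inv(b.x,w))
for nm,uv in(("lane",(180,352)),("wait",(366,377)),("pin tip",(208,170))):
    w=back("top",T([uv],4.4,(310,200))[0],50 if nm[0]=='p' else 60);print(nm,w,inv(g.x,w))
for nm,uv in(("lane",(441,325)),("wait",(544,222)),("pintip",(258,255))):
    w=back("side",T([uv],4.5,(290,160))[0],50);print(nm,w,inv(g.x,w))
for u in[(456,251),(400,240),(303,272),(301,217)]: print(u)
print(pose(g.x,[(55,55,50)]) )
E
```

```text
gauge [ 5.18311472e+02 -2.59362444e+02 -2.06244225e-01] [-0.6 -0.1  0.1 -0.4 -0.   0.1 -0.8 -0.3 -0.7 -0.8  0.1 -0.3  0.8 -0.2
  0.7 -0.5]
top [ 5.17831168e+02 -2.60245810e+02 -2.05555117e-01]
side [ 5.18364471e+02 -2.57644529e+02 -2.06946194e-01]
box [5.26368620e+02 1.92129391e+02 1.11224062e-01] [-0.7  0.6 -0.3  0.8 -0.1 -0.8 -0.5 -0.8  1.   0.8  1.4 -0.2 -0.8 -0.7
 -0.9 -1. ]
top [5.26144144e+02 1.91072281e+02 1.10713395e-01]
side [5.26294563e+02 1.92910743e+02 1.11695026e-01]
tab L [512.97934533 316.07952785  95.        ] [  0.45128901 124.67038671  95.        ]
tab R [536.97533538  81.30621646  95.        ] [  -1.75962884 -111.31568729   95.        ]
tab side L [514.14988674 314.34826773  95.        ] [  1.4224366  122.81989998  95.        ]
tab side R [538.20988389  83.0761679   95.        ] [  -0.33625308 -109.69370098   95.        ]
lane [ 473.53613436 -194.26951293   60.        ] [-57.156479    54.54408784  60.        ]
wait [ 455.01019379 -306.910878     60.        ] [-52.22251672 -59.50390037  60.        ]
pin tip [ 588.93607797 -217.64081729   50.        ] [60.58388371 55.30029039 50.        ]
lane [ 476.33737252 -196.46780041   50.        ] [-53.96443095  52.96604083  50.        ]
wait [ 455.9750057 -310.6763736   50.       ] [-50.50703445 -62.99201444  50.        ]
pintip [ 588.38185758 -219.95919395   50.        ] [60.51617812 52.9175511  50.        ]
(456, 251)
(400, 240)
(303, 272)
(301, 217)
[[ 583.4090388  -216.79124701   50.        ]]
```

```bash
cat >> H.py <<'E'
G=np.array([518.1,-259.3,-0.2062]); B=np.array([526.3,192.0,0.1112])
def gp(x,y,z): return pose(G,[(x,y,z)])[0]
def bp(x,y,z): return pose(B,[(x,y,z)])[0]
def bestyaw(p,y):
    q0=telemetry.get_qpos();best=None
    for k in(0,np.pi,-np.pi):
        o=down(y+k);q=env.ik(p,o)
        if q is not None:
            c=abs(np.array(q)-q0).max()
            if best is None or c<best[0]: best=(c,o,q)
    return best
def snap(t):
    for n in("top","side"):
        cv2.imwrite(f"pics/{t}_{n}.png",optics.get_image(n)["image"][:,:,::-1])
E
python3 - <<'E'
from H import *
p=gp(-108,55,130)
c,o,q=bestyaw(p,G[2]+np.pi/2);print(p,o,np.round(q,2),telemetry.get_clock())
env.reach(p,o);print(telemetry.get_clock())
env.grip(27);print(telemetry.get_width(),telemetry.get_clock())
env.move_linear(gp(-108,55,42),o,150);print(telemetry.get_tcp_pos(),telemetry.get_ft_force(),telemetry.get_clock())
snap("a")
E
```

```text
[ 423.64867584 -183.35299634  130.        ] [0.32332469 3.12491049 0.        ] [-0.05  0.22 -0.52  0.   -0.83 -1.72] 1.0
2.6417
27.039984826606638 3.2333
[ 424.29125171 -183.42467327   42.4636136 ] [0.41773663 0.39278434 0.48761563] 3.9667
```

Run:
```python
import cv2
import numpy as np
t=cv2.imread("pics/a_top.png");s=cv2.imread("pics/a_side.png")
a=cv2.resize(t[200:330,310:490],(400,289));b=cv2.resize(s[160:290,290:460],None,fx=3,fy=3,interpolation=cv2.INTER_CUBIC)
m=np.zeros((390,800,3),np.uint8);m[:289,:400]=a;m[:390,400:]=b[:,:400];cv2.imwrite("pics/a.png",m)
```

```text
(no output)
```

View pics/a.png

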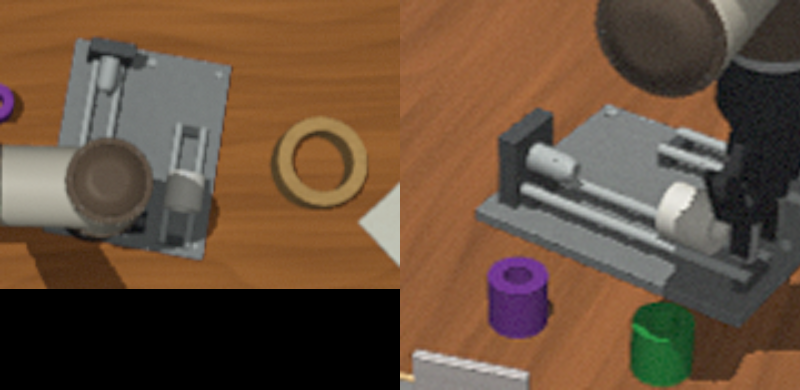

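The fingers straddle the lane behind the sleeve, with the left crop showing the wrist over the lane's near end and the side crop showing the sleeve free at about (690,215). Now the gentle push.

```bash
python3 - <<'E'
from H import *
a=np.array([np.cos(G[2]),np.sin(G[2]),0])
def F(): return float(np.array(telemetry.get_ft_force())@a)
def X(): return float((np.array(telemetry.get_tcp_pos())-[G[0],G[1],0])@a) 
env.move_linear(gp(-92,55,42),None,60); f0=F();print("f0",f0,X())
x=-92
log=[]
while x<80:
    step=10 if x<-8 else (2 if x<30 else 1.5)
    x=x+step
    env.move_linear(gp(x,55,42),None,60 if step>5 else 30)
    f=F()-f0;log.append((round(x,1),round(X()-a@[0,0,0],1),round(f,1)))
    if f<-4: break
print(log);print(telemetry.get_clock(),telemetry.get_tcp_pos())
snap("b")
E
python3 - <<'E'
import cv2
import numpy as np
t=cv2.imread("pics/b_top.png");s=cv2.imread("pics/b_side.png")
a=cv2.resize(t[200:330,310:490],(400,289));b=cv2.resize(s[160:290,290:460],None,fx=3,fy=3,interpolation=cv2.INTER_CUBIC)
m=np.zeros((390,800,3),np.uint8);m[:289,:400]=a;m[:390,400:]=b[:,:400];cv2.imwrite("pics/b.png",m)
E
```

```text
f0 -0.6181714795324613 -91.5652030245995
[(-82, np.float64(-81.5), 0.1), (-72, np.float64(-71.4), -0.5), (-62, np.float64(-61.4), -0.7), (-52, np.float64(-51.4), 1.1), (-42, np.float64(-41.4), 1.0), (-32, np.float64(-31.4), -0.3), (-22, np.float64(-21.4), 0.2), (-12, np.float64(-11.4), -0.0), (-2, np.float64(-1.4), -0.6), (0, np.float64(0.1), 1.5), (2, np.float64(2.1), 0.6), (4, np.float64(4.2), 0.5), (6, np.float64(6.3), 1.6), (8, np.float64(8.0), 0.4), (10, np.float64(8.2), -4.5)]
8.8333 [ 537.3436208  -207.22750846   41.80329122]
```

View pics/b.png

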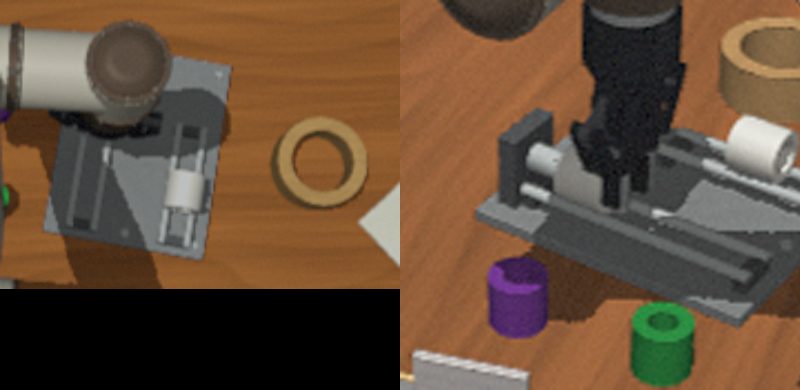

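The force rose to 4.5 N at TCP x≈+8, which is where a stop at the nose was predicted. The side crop shows the sleeve with most of the pin still bare at (540,160). I'll repeat it once gently, then lift clear and look.

```bash
python3 - <<'E'
from H import *
a=np.array([np.cos(G[2]),np.sin(G[2]),0])
F=lambda: float(np.array(telemetry.get_ft_force())@a)
X=lambda: float((np.array(telemetry.get_tcp_pos())-[G[0],G[1],0])@a)
env.move_linear(gp(3,55,42),None,40);f0=F()
for x in(6,8,9.5,10.5):
    env.move_linear(gp(x,55,42),None,30);print(x,round(X(),1),round(F()-f0,1))
env.move_linear(gp(-12,55,42),None,80)
env.move_linear(gp(-12,55,140),None,200)
p=bp(0,-185,140); 
c,o,q=bestyaw(p,B[2]);print(np.round(q,2),np.round(telemetry.get_qpos(),2))
env.reach(p,o);print(telemetry.get_clock())
snap("c")
from workcell import optics
print([(round(r["score"],2),r["rect"]) for r in optics.masks_of("top","sleeve_a_center")])
E
python3 - <<'E'
import cv2
import numpy as np
t=cv2.imread("pics/c_top.png");s=cv2.imread("pics/c_side.png")
a=cv2.resize(t[210:300,330:420],(400,400),interpolation=cv2.INTER_CUBIC);b=cv2.resize(s[180:270,310:400],(400,400),interpolation=cv2.INTER_CUBIC)
cv2.imwrite("pics/c.png",np.hstack([a,b]))
E
```

```text
6 6.6 -0.6
8 8.1 0.4
9.5 8.2 -3.8
10.5 8.2 -6.1
[ 0.31  0.34 -0.31  0.   -0.92 -0.2 ] [-0.08  0.35 -0.29 -0.   -0.93 -1.69]
12.675
[(0.85, [392.9, 287.2, 19.5, 21.2]), (0.63, [272.7, 179.1, 15.2, 39.6])]
```

View pics/c.png

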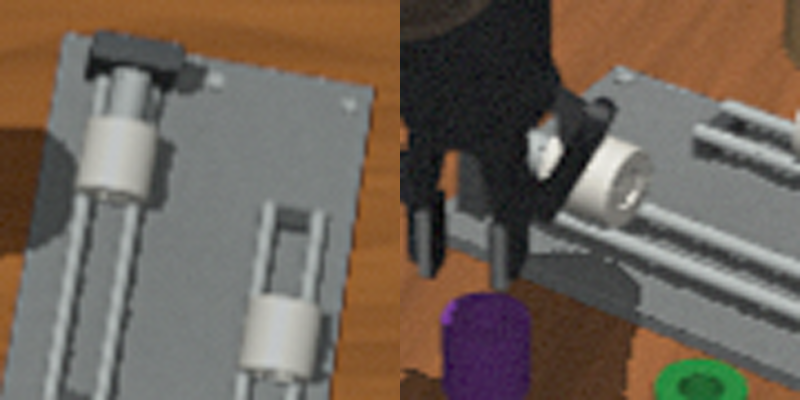

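View pics/c_side.png

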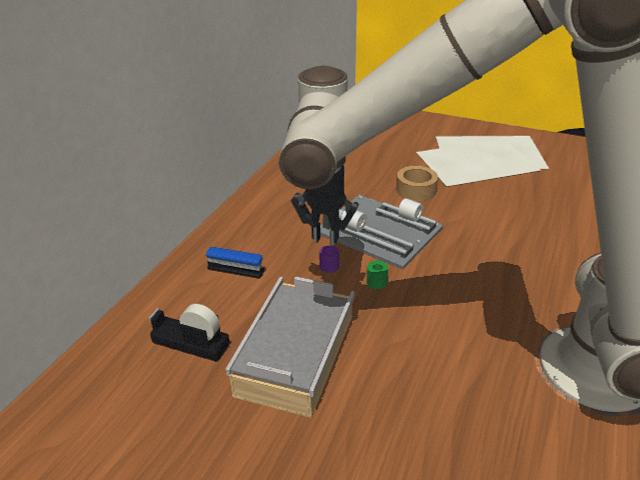

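The crops show the tested sleeve's far end at the nose, with roughly 34 mm of bare pin between it and the shoulder (top crop, pin at (128,95)). Two pushes stopped at the same point (8.2 mm, 6 N), so it does not go on and the right cover and compartment apply.

```bash
python3 - <<'E'
from H import *
a=np.array([-np.sin(B[2]),np.cos(B[2]),0])
F=lambda: float(np.array(telemetry.get_ft_force())@a)
Y=lambda: float((np.array(telemetry.get_tcp_pos())-[B[0],B[1],0])@a)
env.grip(0)
env.move_linear(bp(0,-146,140),None,150)
env.move_linear(bp(0,-146,80),None,120);f0=F();print(telemetry.get_ft_force(),Y())
y=-146;log=[]
while y<-18:
    s=4 if y<-110 else(15 if y<-50 else (5 if y<-35 else 2))
    y+=s;env.move_linear(bp(0,y,80),None,60);f=F()-f0;log.append((y,round(Y(),1),round(f,1)))
    if f<-7: break
print(log,telemetry.get_clock())
env.move_linear(bp(0,Y()-12,80),None,100)
env.move_linear(bp(0,Y(),150),None,200)
p=gp(41,55,150);c,o,q=bestyaw(p,G[2]+np.pi/2)
env.reach(p,o);env.grip(75);print(telemetry.get_clock(),telemetry.get_width())
snap("d")
E
python3 - <<'E'
import cv2
import numpy as np
t=cv2.imread("pics/d_top.png");s=cv2.imread("pics/d_side.png")
a=cv2.resize(t[205:345,130:270],(400,400),interpolation=cv2.INTER_CUBIC);b=cv2.resize(s[260:420,210:370],(400,400),interpolation=cv2.INTER_CUBIC)
cv2.imwrite("pics/d.png",np.hstack([a,b]))
E
```

```text
[-0.13334934 -0.51000597  1.15084171] -146.28277467508792
[(-142, -141.6, 1.1), (-138, -137.7, 0.0), (-134, -133.8, 0.5), (-130, -129.8, 0.6), (-126, -125.8, 0.5), (-122, -121.8, 0.6), (-118, -117.7, -0.6), (-114, -113.7, 0.7), (-110, -109.7, 0.5), (-95, -94.3, 0.1), (-80, -79.4, 0.2), (-65, -64.4, 0.3), (-50, -49.4, 0.1), (-45, -44.7, -0.2), (-40, -39.7, 0.4), (-35, -34.6, -0.0), (-33, -32.8, 0.6), (-31, -30.9, -0.8), (-29, -28.9, -0.5), (-27, -26.8, 0.1), (-25, -25.8, -4.4), (-23, -25.7, -11.6)] 20.3583
23.2417 74.78283766424646
```

View pics/d.png

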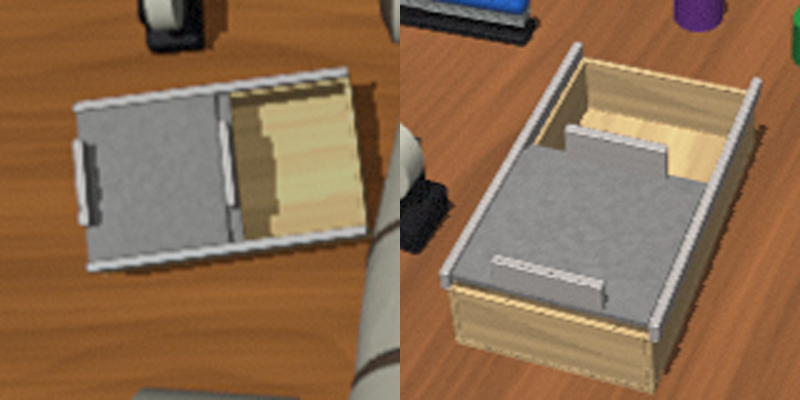

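View pics/d_side.png

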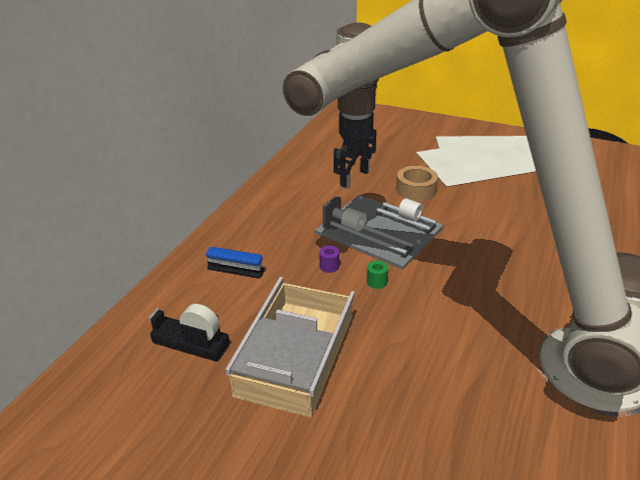

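The crops show the right cover pushed against its stop, with its tab at (228,165) in the top crop and an 11 N rise there. The right compartment is open and the left tab is still at the outer edge. Now I grasp the sleeve and draw it back off the nose.

Run:
```python
from H import *
env.move_linear(gp(40,55,70),None,200)
env.move_linear(gp(40,55,33),None,80);print(telemetry.get_tcp_pos(),telemetry.get_ft_force())
env.grip(30);print("w",telemetry.get_width(),telemetry.get_ft_force(),telemetry.get_clock())
env.move_linear(gp(10,55,33),None,80);print(telemetry.get_ft_force())
env.move_linear(gp(10,55,160),None,200);print("w",telemetry.get_width(),telemetry.get_ft_force(),telemetry.get_clock())
p=bp(0,-74,160);c,o,q=bestyaw(p,B[2]);print(np.round(q,2))
env.reach(p,o);print("w",telemetry.get_width(),telemetry.get_clock())
snap("e")
```

```text
[ 568.81065908 -213.7540946    33.16369684] [0.217022   0.48457551 0.32789533]
w 44.4346919492084 [-1.12394673  3.8507759   5.10018207] 24.8833
[0.68638133 4.72451022 9.67464501]
w 44.33550903665445 [-1.03853851 -0.19843499 -1.35162752] 26.1917
[ 0.51  0.32 -0.29  0.   -0.97 -0.4 ]
w 44.81596828443059 27.425
```

Run:
```python
import cv2
import numpy as np
t=cv2.imread("pics/e_top.png");s=cv2.imread("pics/e_side.png")
a=cv2.resize(t[190:340,190:440],(400,240),interpolation=cv2.INTER_CUBIC);b=cv2.resize(s[160:400,210:450],(400,400),interpolation=cv2.INTER_CUBIC)
m=np.zeros((400,800,3),np.uint8);m[:240,:400]=a;m[:,400:]=b
cv2.imwrite("pics/e.png",m)
```

```text
(no output)
```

View pics/e.png

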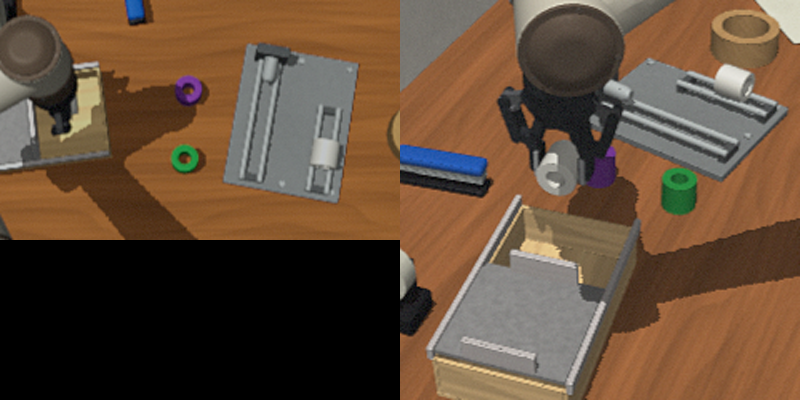

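The sleeve is held at crop (557,170), above the open compartment, and the lane is empty. Lowering it now.

```bash
python3 - <<'E'
from H import *
env.move_linear(bp(0,-74,60),None,150)
env.move_linear(bp(0,-74,16),None,80);f0=telemetry.get_ft_force()[2]
for z in(14,13,12,11,10):
    env.move_linear(bp(0,-74,z),None,30);f=telemetry.get_ft_force()[2]-f0;print(z,round(f,1),telemetry.get_tcp_pos()[2])
    if f>4: break
env.grip(64);print(telemetry.get_width())
env.move_linear(bp(0,-74,80),None,100)
env.move_linear(bp(0,-74,200),None,250)
p=gp(-60,0,260);c,o,q=bestyaw(p,G[2]+np.pi/2)
env.reach(p,o)
print(telemetry.get_clock());snap("f")
for n in("top","side"): print([(round(r["score"],2),r["rect"]) for r in optics.masks_of(n,"sleeve_a_center")])
E
python3 - <<'E'
import cv2
import numpy as np
t=cv2.imread("pics/f_top.png");s=cv2.imread("pics/f_side.png")
a=cv2.resize(t[205:345,130:270],(400,400),interpolation=cv2.INTER_CUBIC);b=cv2.resize(s[260:420,210:370],(400,400),interpolation=cv2.INTER_CUBIC)
cv2.imwrite("pics/f.png",np.hstack([a,b]))
E
```

```text
14 0.0 14.343866316383728
13 -0.4 13.040824241854567
12 4.3 12.443222820761317
63.98571162390462
32.9917
[(0.72, [391.9, 287.2, 22.7, 14.2])]
[(0.73, [410.2, 210.8, 24.0, 21.5]), (0.7, [298.8, 323.6, 69.1, 23.0])]
```

View pics/f.png

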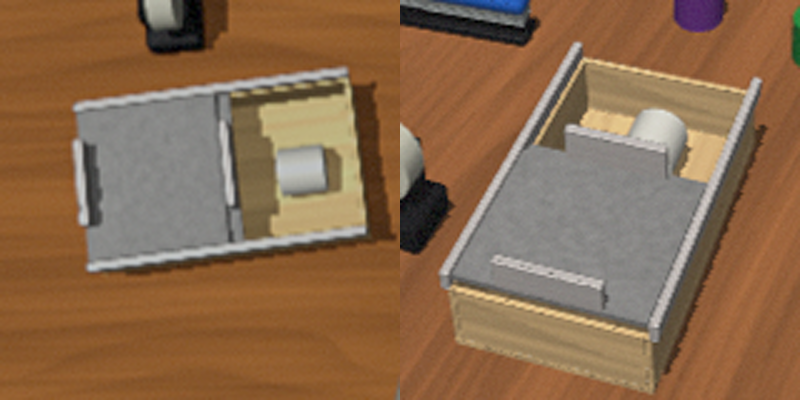

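View pics/f_side.png

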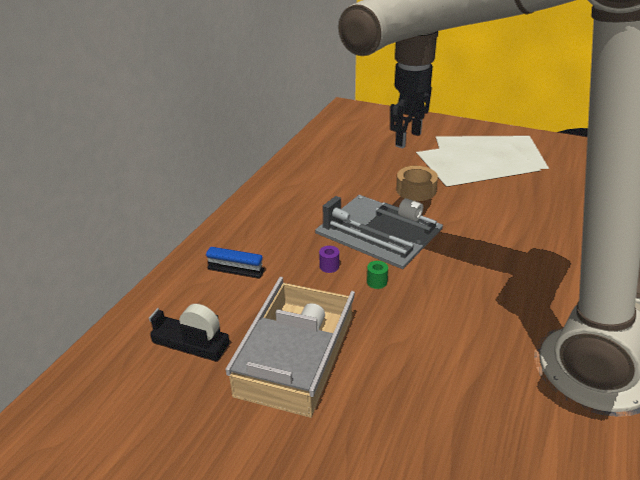

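The sleeve lies level on the right compartment's floor (top crop (302,170)). The left tab is unmoved, and the waiting sleeve (410,210) and the bystanders are in place. The arm is clear.

Run:
```python
from H import *
env.close_job();print(telemetry.get_clock())
```

```text
the job is handed in; nothing more can be done
the job is handed in; nothing more can be done
```

The lane sleeve did not go on the pin, so I slid the right cover open, laid the sleeve in the right compartment and handed the job in. The clock read about 33 s at the last check.

- **Test:** I pushed the sleeve along the rods with both fingers. It stopped at the pin's nose twice, at the same spot, with no more than about 6 N. About 34 mm of bare pin still showed in front of the shoulder plate.
- **Right cover:** I pushed it by its tab until it hit its end stop. The force rose by about 11 N there, and the travel matches the given 115 mm.
- **Placing:** The last pictures show the sleeve lying level on the right compartment's floor, with the gripper clear of everything.
- **Left alone:** The waiting sleeve looks unmoved, and so do the stapler, the tape dispenser, the packing tape and the green and purple rings. The left cover looks unmoved too; I estimate it was about 2 mm open from the start and left it so.
- **Failed check:** In the final top picture the network missed the placed sleeve and found only the waiting one. In the side picture it gave a loose match around the placed sleeve. I relied on viewing both pictures for that check.

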